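Shut the juice carton and hold it square in the labelling jig

TASK

Shut the lid flap of the open juice carton so that its tab drops inside the front rim, then put the shut carton on the blue plate of the labelling jig and push it home into the corner: flat on the plate, a long side flush against the long fence and an end flush against the short fence. Finish while still holding it there, pressed firmly against both fences at once; do not let go. Leave everything else on the bench where it is.

Things in the scene. Friction and masses are not known exactly. Their poses are not given: they have to be found in the camera images.
- carton_center (a point): centre, half-way up, of the loose white juice carton with dots: rigid, 150 (x) x 62 (y) x 66 mm (z up), about 0.45 kg, standing on the bench. Solidly filled (a bottle lies in an insert): grip it across its 62 mm width. Its flap is hinged along the top of its +y side and shuts towards -y; shut, it adds 2.5 mm of height. Either long side may go against the long fence
- carton_flap (a joint): angle of the lid flap (rad): 0 = shut, tab inside the front (-y) rim, 1.57 = upright, up to 2.3 = leaning out over the +y side. Flap 150 x 62 x 2.5 mm, with an 11 mm yellow tab under its free edge; hinge line 33 mm above the carton's centre and 31 mm to its +y. A slightly stiff crease: under 1 N at the free edge moves it, it stays where left, no catch
- flap_edge (a point): middle of the flap's free edge, 62 mm from the hinge line; moves with the flap
- jig_corner (a point): inner corner of the fixed labelling jig at the plate's top face, where the fences meet; x points into the short fence, y into the long one, z up. Blue plate 210 x 120 x 8 mm on the bench, from -200 to +10 mm in x and -110 to +10 in y of here. A seated carton lies along x with its centre at (-75, -31, 33) mm from here; fingers gripping its upper part pass above the fences
- long_fence: long aluminium fence of the jig, 200 mm along its x, 22 mm high; origin at the foot of the middle of its inner face, which looks to its -y
- short_fence: short aluminium fence of the jig, 110 mm along its y, 22 mm high; origin at the foot of the middle of its inner face, which looks to its -x
- bottle_a: bystander, leave alone: full juice bottle with brass cap, 60 mm across, 190 mm tall, standing on the left; origin at the centre of its underside
- bottle_b: bystander, leave alone: second full juice bottle, the same; origin at the centre of its underside
- packed_carton: bystander, leave alone: shut white juice carton with dots, 150 x 62 x 68 mm, already packed, lying at the back right: not the one to handle; origin at the centre of its underside
- label_roll: bystander, leave alone: white paper label roll, a ring 68 mm across, 30 mm tall, near the robot; origin at the centre of its underside
- sticker_pad: bystander, leave alone: yellow sticker pad 50 x 50 x 20 mm, behind the work area; origin at the centre of its underside
- jar: bystander, leave alone: amber jar with brass lid, 60 mm across, 90 mm tall, on the left; origin at the centre of its underside
- tape_dispenser: bystander, leave alone: grey desk tape dispenser 150 x 55 mm, 84 mm tall, on the right; origin at the centre of its underside
Not all that is in view belongs to the job. Leave any pink or turquoise look-alike of the part that bears carton_center alone.

How it is judged:
By the outcome, as a careful person would: the job done as asked, in the order asked, and still so for the second after the job is handed in, while the arm keeps its last pose, push and grip.
It also fails if it takes over 67 s, if anything falls off the work surface, if the arm or the gripper's body presses on something with over 40 N, if the wrist force passes 120 N, or if a joint passes its speed limit or range.

ROBOT

A 6-joint arm with a two-finger parallel gripper is mounted at the origin on the work surface. World frame = base frame: x ahead of the robot, y to its left, z up, the work surface at z = 0. Lengths are in mm, angles in rad, forces in N, time in s.
With the tool pointing down it reaches from about 350 to 975 mm from the base axis. Payload 7.1 kg.
Tool frame: the origin (TCP) lies midway between the tips of the shut fingers; the grasp point (between the pads) lies pinch_z behind it (pinch_z is the distance from the TCP to the grasp point, in mm); z points along the fingers, y is the line along which they close (so a half turn about z gives the same grasp; the last joint's range is limited). The gripper opens to 88 mm and grips with 3 to 60 N. Pads are 20 mm wide; open, the fingers measure 115 mm over their backs; the gripper's body (75 mm by 178 mm) begins 61 mm behind the grasp point.
Start: joints at [-0.019, 0.423, 1.63, -0, 1.089, -0.019], TCP at [624.984, 0.026, 222.675] pointing down, gripper open.
Joint ranges: [-3, 3], [-0.9, 2.11], [0.09, 2.58], [-1.31, 4.45], [0.11, 2.69], [-2.54, 2.54]. Speed limits (rad/s): [2.39, 2.39, 3.01, 3.14, 3.14, 3.14].

INTERFACE

Orientations are given as a rotation vector (axis times angle).
In Python, from workcell import get_obs, get_image, close_job, pinch_z gives the robot as it stands.
- The arm moves only by the tool jog_arm, never from a script. Its argument "commands" is a list of rows, each a list of 3 entries, a list of its own where there are three numbers: the gripper command: -1 is shut, 1 is fully open, values between are in proportion, then the shift along the tool's x, y, z as a fraction of full scale, then the turn, a rotation vector about the tool's x, y, z as a fraction of full scale. In form: [[gripper, [tx, ty, tz], [rx, ry, rz]], ...]. A call has 1 to 10 rows; each row shifts and turns the commanded pose from where the row before left it, along the tool's axes as they then stand; what a row does not reach is not made up. Full scale, the value 1, is 0.1 m for a shift and 45 degrees for a turn. A row lasts 1/10 s, in which the tool goes at most 50 mm and 8.59 degrees, less where a joint would pass 70% of its speed; a pose out of reach is approached as far as the arm can. A call with a number of a shift or a turn outside -1 to 1 is refused whole. A call with a gripper value outside its range is refused whole. The fingers move at their own pace and stop on an object; the grip force is fixed at half the most. Time passes only in rows, so rows that do not move let the fingers close. It gives the time, the measured TCP pose, the force, the opening and the grip force at its end, in the units of the state.
- get_obs(): the state, without advancing time (a new reading comes with each control period).
- get_image(name): name is "scene" or "side" or "wrist"; returns a dict with "image" (384x512x3 uint8, blue, green, red), "z_map" (384x512 float32, mm along the optical axis (not along the pixel's ray), 0 where there is no reading), "intrinsics" (3x3 intrinsics, pixels), "k1" (the pictures are not rectified: a ray, as slopes to the right and down, at radius r is drawn at 1 + k1 r^2 times it, then the intrinsics apply), "eye" and "orientation" of the camera in the world; the wrist camera has in their place "mount" (4x4, takes a point from camera to tool coordinates, whose origin is the TCP and whose axes are the flange's). Camera axes: x right, y down, z forward; pixel columns grow to the right and rows downward; lengths in mm; the calibration is good to about 2 mm. A picture is of the moment at which its call begins: read the wrist's pose just before it.
- close_job(): hands the job in; it is judged then, once.
The state is a dict: "t": time; "qpos": joint angles; "qvel": joint speeds; "joint_torque": joint torques, N m; "ee_pos": TCP position; "orientation": TCP orientation; "ft_force": force on the tool from outside, world axes, zero at the start; "moment": the same for the moment, N m; "width": finger opening in mm; "grasp_force": force on a finger pad.
Only numpy, scipy, OpenCV 4.12 (cv2) and the standard library are available. Lean on these libraries where they do the work, as an engineer would, in place of code of your own. Each camera call takes 0.05 s, during which the arm holds its last target. There are 200 camera calls.

## Working session

There is one attempt and no reset: what is moved stays moved. The work goes in short steps, Python scripts to look and compute and a tool call to move; the robot and the scene stay as the last step left them, time stands still between calls to the robot, and variables do not carry over. Pictures are saved under pics/ and viewed, at most 10 in all, crops included, and the job is handed in when it is done.

Besides the shell and the picture viewer there is one more tool, called after "Emit:" by a JSON object that holds its "op" and its "data". jog_arm: Moves the arm, as the interface text tells. Its arguments: {"type":"object","properties":{"commands":{"type":"array","items":{"type":"array"}}},"required":["commands"]}

```bash
mkdir -p pics; ls
cat > h.py <<'E'
import numpy as np, cv2
from scipy.spatial.transform import Rotation as R
from workcell import get_obs, get_image, close_job, pinch_z
def cloud(name):
    o=get_obs(); d=get_image(name); K=np.array(d['intrinsics']); k1=d['k1']; z=d['z_map']
    v,u=np.mgrid[0:z.shape[0],0:z.shape[1]].astype(float)
    pts=np.stack([u.ravel(),v.ravel()],1)[:,None]
    n=cv2.undistortPoints(pts,K,np.array([k1,0,0,0,0.]))[:,0].reshape(*z.shape,2)
    P=np.dstack([n[...,0]*z,n[...,1]*z,z])
    if 'mount' in d and d['mount'] is not None:
        M=np.array(d['mount']); P=P@M[:3,:3].T+M[:3,3]
        Rm=R.from_rotvec(o['orientation']).as_matrix(); P=P@Rm.T+np.array(o['ee_pos'])
    else:
        q=np.array(d['orientation']); Rm=q if q.shape==(3,3) else R.from_rotvec(q).as_matrix()
        P=P@Rm.T+np.array(d['eye'])
    P[z==0]=np.nan
    return d['image'],P,d
E
python3 - <<'E'
from h import *
o=get_obs(); print(o, pinch_z)
for n in ['scene','side']:
    im,P,d=cloud(n); cv2.imwrite(f'pics/{n}0.png',cv2.resize(im,(800,600))); np.save(n+'.npy',P)
    print(n,d['eye'],d['orientation'],d['k1'])
    print(np.nanmedian(P[...,2]))
E
```

```text
pics
{'t': 0.0, 'qpos': array([-1.90088915e-02,  4.23843099e-01,  1.63068581e+00,  3.23137698e-05,
        1.08858620e+00, -1.90368882e-02]), 'qvel': array([-0.00116202, -0.00117488,  0.00116518, -0.0012534 , -0.00094364,
        0.0022979 ]), 'joint_torque': array([ 1.28069914e-03, -5.44622147e+01, -2.73670936e+01,  6.42951974e-02,
        2.27214623e-02, -1.51321510e-04]), 'ee_pos': array([6.24447163e+02, 3.95384670e-02, 2.21901929e+02]), 'orientation': array([-2.22063715e+00, -2.22066599e+00,  1.62558361e-03]), 'ft_force': array([-0.57832503, -0.51135147, -0.4992957 ]), 'moment': array([-0.01466205, -0.00919382,  0.00246658]), 'grasp_force': 0.0, 'width': 87.54699193170336} 18.700000000000003
scene [1432.76084817  559.8616525   723.44204933] [-1.1285403  -2.11705215  1.15449913] -0.14042221561787785
1.1862259720329007
side [ 468.02688644 1051.24599738  930.74115421] [-0.08577487  2.80724294 -1.34991508] -0.05420768720002597
0.9277751658688658
```

View pics/scene0.png

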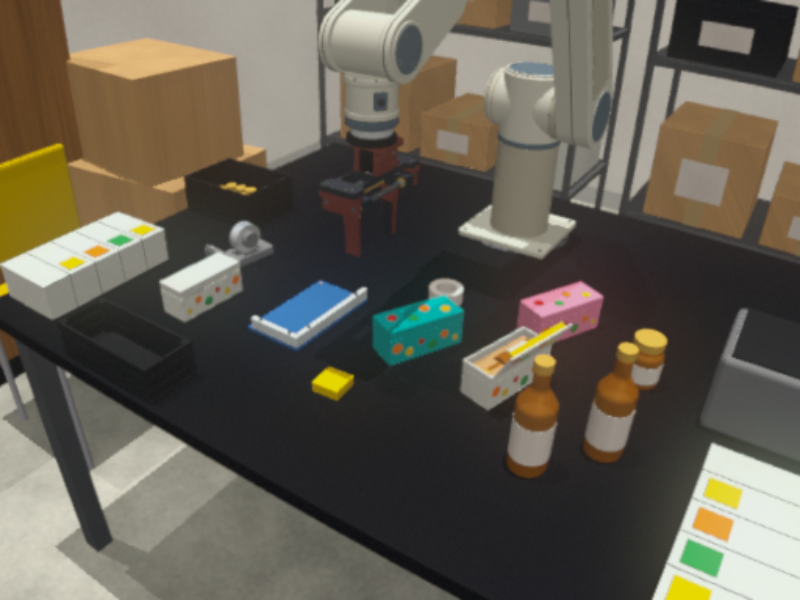

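View pics/side0.png

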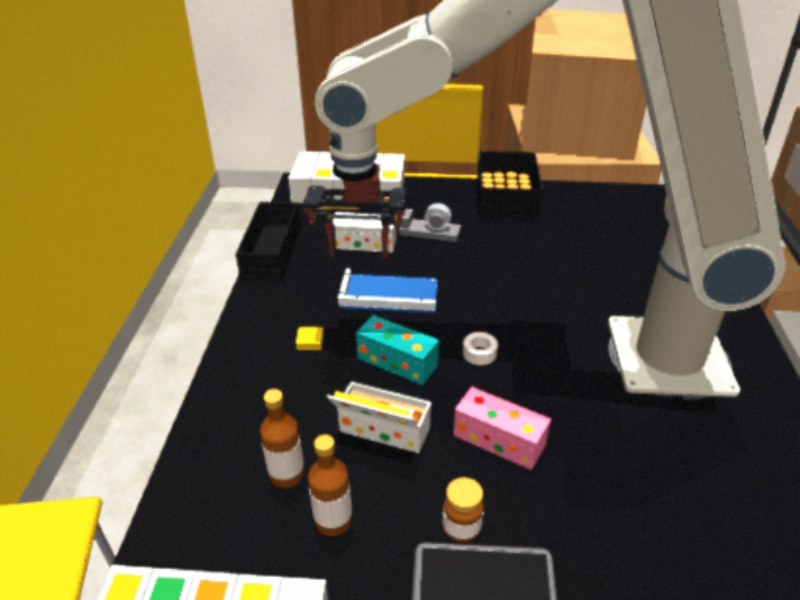

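Both views show the open white carton: scene (500,365), side (383,415). The look-alikes are teal (scene 418,330), pink (560,310) and the shut white packed carton (202,285, at the back right). Only the white one with the open flap fits the description. The blue jig is at scene (310,312), with fences on its +x end and +y side. Next I'll take a crop and measurements.

Run:
```python
from h import *
a=cv2.imread('pics/scene0.png'); b=cv2.imread('pics/side0.png')
c1=cv2.resize(a[290:420,440:620],(540,390),interpolation=3); c2=cv2.resize(b[365:465,315:450],(540,400),interpolation=3)
c3=cv2.resize(b[255:320,320:450],(260,130)); 
im=np.zeros((600,800,3),np.uint8); 
im[:295,:410]=cv2.resize(c1,(410,295)); im[300:600,:405]=cv2.resize(c2,(405,300)); 
im[300:500,410:800]=cv2.resize(c3,(390,200)); im[:295,412:800]=cv2.resize(a[270:360,240:380],(388,295)); cv2.imwrite('pics/c.png',im)
# top-down height map merge
S=[np.load(n+'.npy').reshape(-1,3) for n in('scene','side')]
import itertools
for n in('scene','side'):
    P=np.load(n+'.npy'); im=cv2.resize(cv2.imread(f'pics/{n}0.png'),(512,384))
    hsv=cv2.cvtColor(im,cv2.COLOR_BGR2HSV); h,s,v=cv2.split(hsv)
    ok=np.isfinite(P[...,2])
    # blue plate
    m=ok&(abs(h.astype(int)-107)<10)&(s>130)&(v>90)&(abs(P[...,2]-8)<8)&(P[...,1]<150)&(P[...,1]>-400)
    if m.sum(): 
        q=P[m].astype(np.float32); r=cv2.minAreaRect(q[:,:2]); print(n,'blue',m.sum(),np.median(q[:,2]),r,np.percentile(q,[1,99],axis=0).round(1).tolist())
    t=ok&(v>120)&(s<70)&(P[...,2]>20)&(P[...,2]<40)
    q=P[t&(P[...,0]>450)&(P[...,0]<820)&(P[...,1]>-250)&(P[...,1]<30)]; print('fence pts',len(q),np.percentile(q,[1,50,99],axis=0).round(1).tolist() if len(q) else '')
```

```text
Traceback (most recent call last):
cv2.error: OpenCV(4.12.0) /io/opencv/modules/imgproc/src/convhull.cpp:143: error: (-215:Assertion failed) total >= 0 && (depth == CV_32F || depth == CV_32S) in function 'convexHull'
```

View pics/c.png

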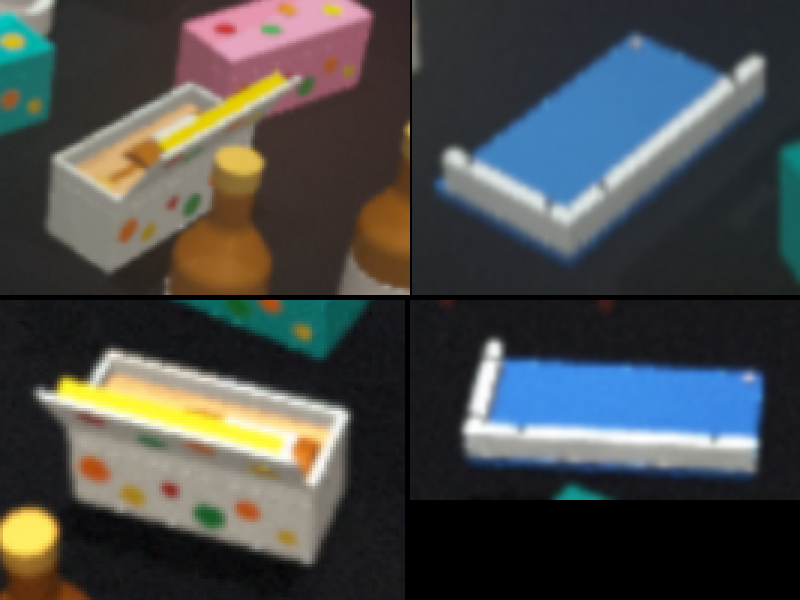

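The crop confirms the white carton, with its flap leaning out over the +y side and the yellow tab visible. The jig's long fence is on +y and its short fence on +x.

```bash
cat > m.py <<'E'
from h import *
def rect(q):
    r=cv2.minAreaRect(np.ascontiguousarray(q[:,:2],dtype=np.float32)); return np.round(cv2.boxPoints(r),1).tolist(),np.round(r[1],1)
E
python3 - <<'E'
from m import *
for n in('scene','side'):
    P=np.load(n+'.npy'); im=cv2.resize(cv2.imread(f'pics/{n}0.png'),(512,384))
    h,s,v=[x.astype(int) for x in cv2.split(cv2.cvtColor(im,cv2.COLOR_BGR2HSV))]
    ok=np.isfinite(P[...,2])
    m=ok&(abs(h-107)<10)&(s>130)&(abs(P[...,2]-8)<5)&(P[...,1]<150)&(P[...,0]<900)&(P[...,1]>-400)
    q=P[m]; print(n,'blue',len(q),np.median(q[:,2]),rect(q))
    f=ok&(v>110)&(s<80)&(P[...,2]>26)&(P[...,2]<36)&(abs(P[...,1]+60)<140)&(abs(P[...,0]-620)<200)
    f&=cv2.dilate(m.astype(np.uint8),np.ones((15,15)))>0
    q=P[f]; print('fence top',len(q),np.median(q[:,2]),rect(q) if len(q)>3 else '')
    # carton
    c=ok&(P[...,2]>58)&(P[...,2]<72)&(s<60)&(v>90)&(P[...,1]>50)&(P[...,1]<330)&(P[...,0]>500)&(P[...,0]<850)
    k,l,st,ce=cv2.connectedComponentsWithStats(c.astype(np.uint8))
    for i in range(1,k):
        if st[i,4]>15: q=P[l==i]; print('white top',st[i],rect(q))
    y=ok&(h>22)&(h<33)&(s>150)&(v>150)&(P[...,1]>50)&(P[...,1]<330)&(P[...,2]>60)&(P[...,0]>500)&(P[...,0]<850)
    k,l,st,ce=cv2.connectedComponentsWithStats(y.astype(np.uint8))
    for i in range(1,k):
        if st[i,4]>15: q=P[l==i]; print('yellow',st[i],rect(q),np.percentile(q[:,2],[2,50,98]))
    # all points around
    a=ok&(P[...,2]>8)&(P[...,1]>-50)&(P[...,1]<400)&(P[...,0]>400)&(P[...,0]<950)
    k,l,st,ce=cv2.connectedComponentsWithStats(a.astype(np.uint8))
    for i in range(1,k):
        if st[i,4]>60: q=P[l==i]; print('obj',(ce[i]*1.5625).round(),np.nanmin(q,0).round(),np.nanmax(q,0).round())
E
```

```text
scene blue 840 8.959494633192435 ([[477.79998779296875, -234.5], [690.0999755859375, -240.6999969482422], [693.9000244140625, -113.69999694824219], [481.6000061035156, -107.5]], array([127.1, 212.4]))
fence top 259 30.459765488543667 ([[493.6000061035156, -117.30000305175781], [690.5999755859375, -199.89999389648438], [721.5999755859375, -126.0999984741211], [524.5999755859375, -43.5]], array([ 80. , 213.6]))
white top [297 211  56  34 260] ([[487.1000061035156, 213.5], [629.0, 177.3000030517578], [646.5, 245.89999389648438], [504.6000061035156, 282.1000061035156]], array([ 70.8, 146.5]))
white top [325 218  11   7  21] ([[511.5, 232.60000610351562], [550.0, 220.1999969482422], [552.2000122070312, 227.3000030517578], [513.7999877929688, 239.60000610351562]], array([ 7.4, 40.4]))
white top [327 276   4   8  21] ([[733.9000244140625, 316.20001220703125], [735.4000244140625, 315.0], [747.7999877929688, 329.5], [746.4000244140625, 330.79998779296875]], array([19.1,  1.9]))
yellow [326 206  35  22 130] ([[514.9000244140625, 292.8999938964844], [637.7999877929688, 259.79998779296875], [640
[... 1041 characters left out ...]
70312, 244.1999969482422], [503.20001220703125, 285.8999938964844]], array([  9.3, 144.6]))
yellow [215 251  46  14 129] ([[500.20001220703125, 241.1999969482422], [620.2999877929688, 206.10000610351562], [637.9000244140625, 266.29998779296875], [517.7999877929688, 301.3999938964844]], array([ 62.8, 125.2])) [116.46481066 119.82207858 123.99405515]
obj [391. 101.] [400. -50. 222.] [712.  67. 689.]
obj [398. 348.] [469.  -7.   8.] [631. 115.  74.]
obj [309. 337.] [708. -24.   8.] [760.  30.  26.]
obj [468. 346.] [401.  -9.   9.] [418.  46.  34.]
obj [383. 415.] [479. 180.   8.] [647. 312. 125.]
obj [466. 416.] [400. 182.   8.] [436. 257.  73.]
obj [281. 443.] [685. 324.   8.] [744. 373. 193.]
```

Emit:
{"op": "jog_arm", "data": {"commands": [[1,[0.3,-0.07,-0.1],[0,0,0]],[1,[0.4,-0.1,-0.1],[0,0,0]],[1,[0.4,-0.1,-0.1],[0,0,0]],[1,[0.4,-0.1,-0.1],[0,0,0]],[1,[0.4,-0.1,0],[0,0,0]],[1,[0.3,-0.08,0],[0,0,0.17]],[1,[0,0,0],[0,0,0.17]],[1,[0,0,0],[0,0,0]],[1,[0,0,0],[0,0,0]]]}}

```text
t: 1.0
ee_pos: [569.8, 219.8, 262.3]
orientation: [-2.494, -1.91, 0.001]
ft_force: [0.0, -0.5, -0.3]
width: 88.0
grasp_force: 0.0
```

Run:
```python
from m import *
im,P,d=cloud('wrist'); np.save('wrist.npy',P); cv2.imwrite('pics/w1.png',im)
o=get_obs(); print(o['t'],o['ee_pos'],R.from_rotvec(o['orientation']).as_matrix().round(3).tolist(),d['mount'])
for n in('scene','side'):
    Q=np.load(n+'.npy').reshape(-1,3)
    for (x0,x1,y0,y1) in [(480,900,300,500)]:
        q=Q[(Q[:,0]>x0)&(Q[:,0]<x1)&(Q[:,1]>y0)&(Q[:,1]<y1)&(Q[:,2]>135)&(Q[:,2]<200)]
        L=set()
        import collections
        print(n,collections.Counter([(int(a//25*25),int(b//25*25)) for a,b,_ in q]).most_common(12))
```

```text
1.05 [569.96779222 219.46567422 262.40736507] [[0.261, 0.965, -0.001], [0.965, -0.261, -0.0], [-0.0, -0.0, -1.0]] [[-7.35164133e-04 -9.62410388e-01 -2.71598425e-01  7.50505078e+01]
 [ 9.99999715e-01 -7.53701002e-04 -3.60615128e-05 -1.22307760e+00]
 [-1.69998030e-04 -2.71598374e-01  9.62410668e-01 -1.62146211e+02]
 [ 0.00000000e+00  0.00000000e+00  0.00000000e+00  1.00000000e+00]]
scene [((725, 325), 206), ((625, 425), 202), ((625, 400), 137), ((700, 325), 95), ((700, 350), 75), ((600, 425), 26), ((725, 350), 16), ((600, 400), 15), ((700, 300), 3)]
side [((600, 425), 167), ((700, 350), 133), ((700, 325), 125), ((625, 425), 113), ((600, 400), 30), ((625, 400), 21), ((725, 325), 20), ((725, 350), 8), ((675, 325), 6), ((675, 350), 1)]
```

View pics/w1.png

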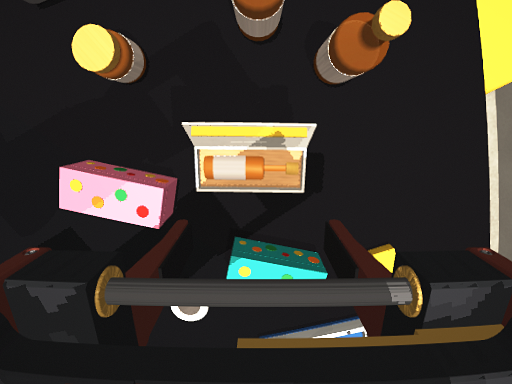

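The wrist view shows the open carton level in the picture: front rim at row ~191, columns 196–304, flap edge at row ~123. The bottles lie at the top, out of the way.

Run:
```python
from m import *
P=np.load('wrist.npy'); 
for (u,v) in [(198,189),(250,189),(301,189),(200,152),(300,152),(185,124),(250,124),(313,124),(196,170),(304,170)]: print((u,v),P[v,u].round(1))
o=get_obs(); t=np.array(o['ee_pos']); M=R.from_rotvec(o['orientation']).as_matrix()
Q=(P.reshape(-1,3)-t)@M
w=P.reshape(-1,3)
m=(w[:,2]>60)&(w[:,2]<69)&(abs(w[:,0]-570)<110)&(abs(w[:,1]-225)<75)&(Q[:,1]>-90)&(Q[:,1]<90)&(Q[:,0]>-45)
q=w[m]; print(rect(q)); qq=Q[m]; print(np.percentile(qq,[.5,2,98,99.5],axis=0).round(1))
# ends: edges per x-line
for x in (-20,-10,0,10,20):
    s=qq[abs(qq[:,0]-x)<3]
    if len(s): print(x,s[:,1].min().round(1),s[:,1].max().round(1))
for y in(-60,-40,0,40,60):
    s=qq[abs(qq[:,1]-y)<5]; print(y,s[:,0].min().round(1),s[:,0].max().round(1))
f=(w[:,2]>70)&(w[:,2]<135)&(Q[:,0]>0)&(Q[:,0]<100)&(abs(Q[:,1])<95)
qq=Q[f]; print('flap',np.polyfit(qq[:,0],t[2]-qq[:,2],1),(t[2]-qq[:,2]).max(),qq[:,0].max(),qq[:,1].min(),qq[:,1].max())
```

```text
(198, 189) [482.4 223.4  65.5]
(250, 189) [552.7 204.6  66.4]
(301, 189) [621.3 186.   66.2]
(200, 152) [497.8 270.7  50.3]
(300, 152) [633.1 234.1  50.8]
(185, 124) [508.2 309.  120.1]
(250, 124) [578.1 289.7 119.4]
(313, 124) [645.9 271.5 119.6]
(196, 170) [488.3 249.7  65.2]
(304, 170) [631.1 211.2  66.4]
([[479.70001220703125, 221.6999969482422], [623.4000244140625, 181.5], [640.7000122070312, 243.3000030517578], [497.0, 283.5]], array([ 64.2, 149.2]))
[[-22.1 -87.2 193.5]
 [-21.8 -86.6 193.9]
 [ 40.8  60.9 202.3]
 [ 42.   61.6 202.4]]
-20 -87.0 61.2
-10 -87.4 60.9
0 -87.2 60.3
10 -86.7 61.3
20 -87.2 61.1
-60 -20.3 40.8
-40 -20.6 42.0
0 -21.8 42.0
40 -21.9 40.8
60 -22.2 39.5
flap [ 1.89617834 -4.91233601] 124.23739090941675 72.48898398813348 -87.1620568870537 62.57328399808479
```

Carton centre is ≈(560,232), yaw −15.5°, and the flap is at ~2.08 rad with its edge at z≈121. I'll come down behind the flap.

Emit:
{"op": "jog_arm", "data": {"commands": [[1,[0.35,-0.07,0],[0,0,0]],[1,[0.35,-0.07,0],[0,0,0]],[1,[0.3,-0.06,0],[0,0,0]],[1,[0,0,0.3],[0,0,0]],[1,[0,0,0.45],[0,0,0]],[1,[0,0,0.45],[0,0,0]],[1,[0,0,0.37],[0,0,0]],[1,[0,0,0],[0,0,0]],[1,[0,0,0],[0,0,0]]]}}

```text
t: 1.95
ee_pos: [577.5, 321.1, 105.8]
orientation: [-2.497, -1.906, 0.001]
ft_force: [-0.1, 0.5, 1.2]
width: 87.7
grasp_force: 0.0
```

Emit:
{"op": "jog_arm", "data": {"commands": [[1,[-0.15,0,0],[0,0,0]],[1,[-0.15,0,0],[0,0,0]],[1,[-0.15,0,0],[0,0,0]],[1,[-0.15,0,0],[0,0,0]],[1,[-0.15,0,0],[0,0,0]],[1,[-0.1,0,0.05],[0,0,0]],[1,[-0.1,0,0.1],[0,0,0]],[1,[0,0,0],[0,0,0]]]}}

```text
t: 2.75
ee_pos: [550.5, 228.3, 88.9]
orientation: [-2.498, -1.904, 0.005]
ft_force: [-0.1, 0.4, 0.1]
width: 87.6
grasp_force: 0.0
```

Emit:
{"op": "jog_arm", "data": {"commands": [[1,[-0.03,0,0.08],[0,0,0]],[1,[-0.03,0,0.08],[0,0,0]],[1,[-0.02,0,0.03],[0,0,0]],[1,[0,0,0.02],[0,0,0]],[1,[0,0,0],[0,0,0]]]}}

```text
t: 3.25
ee_pos: [549.7, 222.5, 69.3]
orientation: [-2.497, -1.906, 0.001]
ft_force: [-0.2, -0.0, -0.3]
width: 87.8
grasp_force: 0.0
```

Run:
```python
from m import *
o=get_obs(); print(o['ee_pos'],o['ft_force'])
im,P,d=cloud('side'); cv2.imwrite('pics/s2.png',cv2.resize(im[200:310,170:330],(800,550),interpolation=3))
```

```text
[549.7412419  222.47315817  69.32297449] [-0.21942853 -0.00527743 -0.27149808]
```

View pics/s2.png

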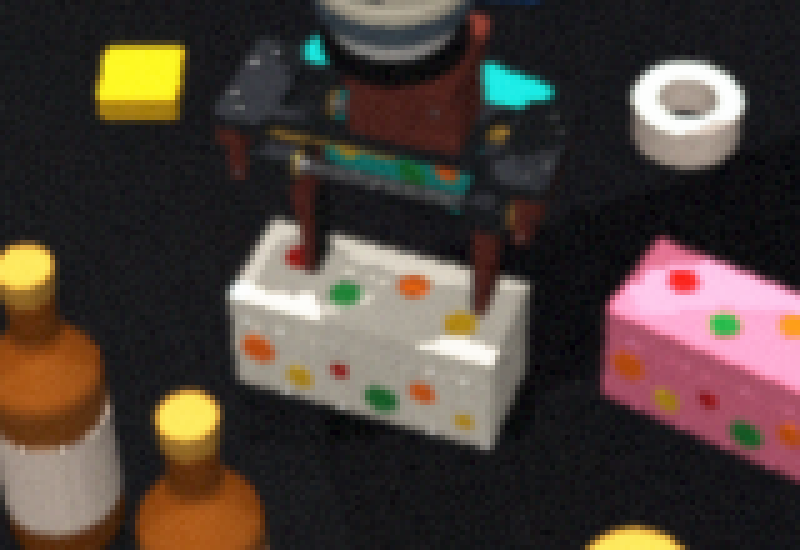

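The flap is nearly shut, with the fingers above its top at picture (310,270) and (485,305). I'll press it until I feel contact.

Emit:
{"op": "jog_arm", "data": {"commands": [[1,[0,0,0.015],[0,0,0]],[1,[0,0,0.01],[0,0,0]],[1,[0,0,0],[0,0,0]]]}}

```text
t: 3.6
ee_pos: [550.3, 222.7, 68.6]
orientation: [2.497, 1.906, 0.001]
ft_force: [-4.5, -0.9, 10.8]
width: 88.0
grasp_force: 5.6
```

Contact at z=68.6 with 11 N: shut. I'll rise, turn 90° and look.

Emit:
{"op": "jog_arm", "data": {"commands": [[1,[0,0,-0.3],[0,0,0]],[1,[0.06,0.03,-0.45],[0,0,0]],[1,[0.06,0.04,-0.45],[0,0,0]],[1,[0,0,-0.4],[0,0,-0.18]],[1,[0,0,0],[0,0,-0.18]],[1,[0,0,0],[0,0,-0.18]],[1,[0,0,0],[0,0,-0.18]],[1,[0,0,0],[0,0,-0.18]],[1,[0,0,0],[0,0,-0.18]]]}}

```text
t: 4.5
ee_pos: [559.8, 232.3, 227.4]
orientation: [1.483, 2.769, 0.001]
ft_force: [0.4, 0.4, -0.4]
width: 87.7
grasp_force: 0.0
```

Emit:
{"op": "jog_arm", "data": {"commands": [[1,[0,0,0],[0,0,-0.18]],[1,[0,0,0],[0,0,-0.18]],[1,[0,0,0],[0,0,-0.18]],[1,[0,0,0],[0,0,-0.18]],[1,[0,0,0],[0,0,-0.18]],[1,[0,0,0],[0,0,0]],[1,[0,0,0],[0,0,0]]]}}

```text
t: 5.2
ee_pos: [559.8, 232.2, 227.3]
orientation: [0.448, 3.109, 0.0]
ft_force: [-0.3, -0.9, 0.0]
width: 88.0
grasp_force: 0.0
```

Run:
```python
from m import *
o=get_obs(); t=np.array(o['ee_pos']); M=R.from_rotvec(o['orientation']).as_matrix(); print(o['t'],t,M.round(3).tolist(),o['qpos'].round(2))
im,P,d=cloud('wrist'); np.save('wrist2.npy',P); cv2.imwrite('pics/w2.png',im)
w=P.reshape(-1,3); c=np.array([560,232.4])
e=np.array([.9636,-.2672]); f=np.array([.2672,.9636]); L=np.stack([(w[:,:2]-c)@e,(w[:,:2]-c)@f],1)
m=(w[:,2]>61)&(w[:,2]<76)&(abs(L[:,0])<95)&(abs(L[:,1])<45)
q=w[m]; print(len(q),np.median(q[:,2]),rect(q)); print(np.percentile(L[m],[.5,99.5],axis=0))
print(np.polyfit(L[m][:,1],q[:,2],1), q[:,2].max())
```

```text
5.2 [559.82298214 232.21279006 227.27383591] [[-0.959, 0.283, 0.0], [0.283, 0.959, 0.0], [-0.0, 0.0, -1.0]] [ 0.37  0.39  1.67  0.    1.08 -0.91]
5844 68.57669492114316 ([[479.70001220703125, 221.89999389648438], [623.2000122070312, 181.3000030517578], [640.0999755859375, 241.1999969482422], [496.70001220703125, 281.79998779296875]], array([ 62.3, 149.1]))
[[-73.6396169  -31.59522464]
 [ 73.69640787  29.85527128]]
[7.17916215e-04 6.85735237e+01] 71.15986074841067
```

View pics/w2.png

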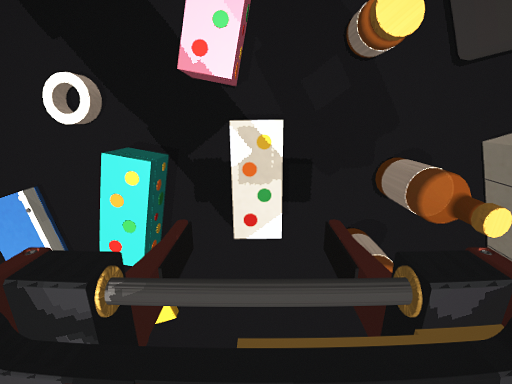

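The lid is flat at z=68.6, so it is shut, and the carton centre is (560,231.6). Now I'll descend and grip with the tips at z≈32.

Emit:
{"op": "jog_arm", "data": {"commands": [[1,[0,-0.005,0.3],[0,0,-0.014]],[1,[0,0,0.45],[0,0,0]],[1,[0,0,0.45],[0,0,0]],[1,[0,0,0.4],[0,0,0]],[1,[0,0,0.25],[0,0,0]],[1,[0,0,0.1],[0,0,0]],[1,[0,0,0],[0,0,0]],[-1,[0,0,0],[0,0,0]],[-1,[0,0,0],[0,0,0]],[-1,[0,0,0],[0,0,0]]]}}

```text
t: 6.25
ee_pos: [560.7, 232.1, 33.7]
orientation: [0.426, 3.11, 0.002]
ft_force: [0.3, -1.3, 0.4]
width: 67.1
grasp_force: 0.0
```

Emit:
{"op": "jog_arm", "data": {"commands": [[-1,[0,0,0],[0,0,0]],[-1,[0,0,0],[0,0,0]],[-1,[0,0,0],[0,0,0]],[-1,[0,0,0],[0,0,0]]]}}

```text
t: 6.65
ee_pos: [560.3, 231.6, 33.5]
orientation: [0.425, 3.111, 0.0]
ft_force: [-1.3, -2.0, 6.9]
width: 62.1
grasp_force: 30.0
```

```bash
cat > jig.py <<'E'
from m import *
def jig(n):
    im,P,d=cloud(n)
    h,s,v=[x.astype(int) for x in cv2.split(cv2.cvtColor(im,cv2.COLOR_BGR2HSV))]
    z=P[...,2]; roi=(abs(P[...,0]-590)<160)&(abs(P[...,1]+165)<110)
    top=roi&(z>24)&(z<35)&(v>100)&(s<90)
    bl=roi&(abs(z-8)<5)&(s>130)&(abs(h-107)<12)
    return im,P[top],P[bl]
E
python3 - <<'E'
from jig import *
for n in('scene','side'):
    im,t,b=jig(n); print(n,len(t),len(b),np.median(t[:,2]),np.median(b[:,2]))
    print(' blue',rect(b)); print(' top',np.percentile(t,[1,99],axis=0).round(1).tolist())
    L=t[(t[:,0]<640)]; print(' long y pct',[(x,np.percentile(L[abs(L[:,0]-x)<15][:,1],[5,50,95]).round(1).tolist()) for x in(500,530,560,590,620) if (abs(L[:,0]-x)<15).sum()>4])
    S=t[(t[:,1]<-140)]; print(' short x pct',[(y,np.percentile(S[abs(S[:,1]-y)<10][:,0],[5,50,95]).round(1).tolist()) for y in(-220,-200,-180,-160) if (abs(S[:,1]-y)<10).sum()>4])
E
```

```text
scene 342 871 29.852497722651435 9.010978851799905
 blue ([[471.79998779296875, -230.39999389648438], [691.9000244140625, -233.0], [693.2999877929688, -110.0999984741211], [473.20001220703125, -107.5]], array([122.9, 220.1]))
 top [[486.6, -218.3, 24.3], [693.5, -107.2, 33.6]]
 long y pct [(500, [-117.9, -110.9, -107.1]), (530, [-118.0, -111.4, -107.6]), (560, [-119.2, -111.6, -109.6]), (590, [-120.0, -113.2, -109.2]), (620, [-120.3, -113.1, -110.2])]
 short x pct [(-220, [680.0, 687.6, 690.0]), (-200, [682.5, 688.4, 691.2]), (-180, [680.3, 688.3, 690.3]), (-160, [681.4, 689.2, 692.8])]
side 106 90 29.166784630025234 8.211893647678949
 blue ([[478.29998779296875, -104.5], [479.20001220703125, -201.39999389648438], [690.0999755859375, -199.5], [689.2000122070312, -102.5999984741211]], array([210.9,  96.8]))
 top [[481.2, -200.1, 24.5], [688.7, -104.8, 34.2]]
 long y pct [(500, [-118.1, -110.0, -105.0])]
 short x pct [(-200, [679.5, 685.8, 688.0]), (-180, [678.9, 683.6, 686.8]), (-160, [679.3, 684.6, 688.3])]
```

Gripped: width 62.1, 30 N. Jig corner is ≈(681,−121) with yaw about −1°. I'll lift, turn and carry the carton.

Emit:
{"op": "jog_arm", "data": {"commands": [[-1,[0,0,-0.1],[0,0,0]],[-1,[0,0,-0.25],[0,0,0]],[-1,[0,0,-0.35],[0,0,0]],[-1,[0,0,-0.35],[0,0,0]],[-1,[0,0,-0.15],[0,0,-0.11]],[-1,[0,0,0],[0,0,-0.11]],[-1,[0,0,0],[0,0,-0.11]],[-1,[0,0,0],[0,0,0]]]}}

```text
t: 7.55
ee_pos: [558.9, 231.5, 152.2]
orientation: [-0.019, -3.141, 0.0]
ft_force: [-0.5, -0.4, -5.8]
width: 62.1
grasp_force: 30.0
```

Emit:
{"op": "jog_arm", "data": {"commands": [[-1,[-0.02,-0.2,0],[0,0,0]],[-1,[-0.04,-0.4,0],[0,0,0]],[-1,[-0.05,-0.5,0],[0,0,0]],[-1,[-0.05,-0.5,0],[0,0,0]],[-1,[-0.05,-0.5,0],[0,0,0]],[-1,[-0.05,-0.5,0],[0,0,0]],[-1,[-0.05,-0.5,0],[0,0,0]],[-1,[-0.04,-0.5,0],[0,0,0]],[-1,[-0.02,-0.3,0],[0,0,0]],[-1,[-0.01,-0.1,0],[0,0,0]]]}}

```text
t: 8.55
ee_pos: [592.1, -170.6, 151.9]
orientation: [-0.029, -3.141, 0.001]
ft_force: [-0.3, 0.1, -6.1]
width: 61.8
grasp_force: 30.0
```

Run:
```python
from jig import *
from scipy.optimize import least_squares
o=get_obs(); M=R.from_rotvec(o['orientation']).as_matrix(); print(o['t'],o['ee_pos'],M.round(3).tolist(),o['width'],o['grasp_force'],o['qpos'].round(2))
for n in('scene','side'):
    im,t,b=jig(n); 
    L=t[(t[:,0]<665)&(t[:,1]>-126)&(t[:,2]>26)]; S=t[(t[:,1]<-135)&(t[:,2]>26)&(t[:,0]>670)]
    for nm,A,i,j in(('long',L,0,1),('short',S,1,0)):
        if len(A)>20:
            r=least_squares(lambda p:p[0]+p[1]*(A[:,i]-A[:,i].mean())-A[:,j],[A[:,j].mean(),0],loss='soft_l1'); print(n,nm,len(A),A[:,i].mean().round(1),r.x.round(4),A[:,i].min().round(),A[:,i].max().round())
```

```text
8.55 [ 592.08025869 -170.62885986  151.86114722] [[-1.0, 0.018, -0.0], [0.018, 1.0, -0.0], [0.0, -0.0, -1.0]] 61.77807495298531 29.990024641156197 [-0.3   0.5   1.7  -0.    0.95 -1.85]
scene long 166 579.1 [-1.131757e+02 -2.400000e-02] 479.0 665.0
scene short 87 -179.1 [6.87807e+02 5.00000e-03] -221.0 -135.0
side long 135 570.3 [-1.131935e+02 -1.630000e-02] 481.0 664.0
side short 46 -179.1 [6.828843e+02 2.340000e-02] -225.0 -141.0
```

Tool yaw (−1.0°) matches the jig. Lowering onto the plate.

Emit:
{"op": "jog_arm", "data": {"commands": [[-1,[0,0,0.2],[0,0,0]],[-1,[0,0,0.35],[0,0,0]],[-1,[0,0,0.3],[0,0,0]],[-1,[0,0,0.15],[0,0,0]],[-1,[0,0,0.08],[0,0,0]],[-1,[0,0,0],[0,0,0]],[-1,[0,0,0],[0,0,0]]]}}

```text
t: 9.35
ee_pos: [593.5, -167.3, 45.3]
orientation: [0.019, 3.14, -0.001]
ft_force: [0.0, -0.8, -5.5]
width: 61.6
grasp_force: 30.0
```

Emit:
{"op": "jog_arm", "data": {"commands": [[-1,[0,0,0.01],[0,0,0]],[-1,[0,0,0.01],[0,0,0]],[-1,[0,0,0],[0,0,0]]]}}

```text
t: 9.65
ee_pos: [592.8, -167.5, 42.8]
orientation: [0.02, 3.141, -0.0]
ft_force: [-0.4, -0.3, -6.1]
width: 61.5
grasp_force: 30.0
```

Emit:
{"op": "jog_arm", "data": {"commands": [[-1,[0,0,0.01],[0,0,0]],[-1,[0,0,0],[0,0,0]]]}}

```text
t: 9.85
ee_pos: [592.8, -167.5, 41.5]
orientation: [0.02, 3.141, -0.0]
ft_force: [-0.5, -0.7, -3.4]
width: 61.9
grasp_force: 30.0
```

Emit:
{"op": "jog_arm", "data": {"commands": [[-1,[0,0,0.005],[0,0,0]],[-1,[0,0,0],[0,0,0]]]}}

```text
t: 10.05
ee_pos: [592.8, -167.5, 41.5]
orientation: [0.02, 3.141, -0.0]
ft_force: [-3.5, -0.7, 4.6]
width: 61.9
grasp_force: 30.0
```

It is on the plate. Sliding toward the long fence.

Emit:
{"op": "jog_arm", "data": {"commands": [[-1,[0,0.05,0],[0,0,0]],[-1,[0,0.05,0],[0,0,0]],[-1,[0,0.03,0],[0,0,0]],[-1,[0,0,0],[0,0,0]]]}}

```text
t: 10.45
ee_pos: [593.8, -154.3, 41.5]
orientation: [0.019, 3.139, -0.001]
ft_force: [0.1, -3.1, 6.0]
width: 62.0
grasp_force: 30.0
```

Emit:
{"op": "jog_arm", "data": {"commands": [[-1,[0,0.015,0],[0,0,0]],[-1,[0,0.015,0],[0,0,0]],[-1,[0,0,0],[0,0,0]]]}}

```text
t: 10.75
ee_pos: [593.9, -152.0, 41.5]
orientation: [0.02, 3.139, -0.002]
ft_force: [-0.5, -7.0, 4.8]
width: 61.8
grasp_force: 30.0
```

Emit:
{"op": "jog_arm", "data": {"commands": [[-1,[-0.03,0,0],[0,0,0]],[-1,[-0.03,0,0],[0,0,0]],[-1,[-0.03,0,0],[0,0,0]],[-1,[0,0,0],[0,0,0]]]}}

```text
t: 11.15
ee_pos: [598.5, -152.0, 41.2]
orientation: [-0.02, -3.135, 0.0]
ft_force: [-14.1, -9.2, 16.5]
width: 62.0
grasp_force: 30.0
```

Emit:
{"op": "jog_arm", "data": {"commands": [[-1,[-0.015,0,0],[0,0,0]],[-1,[-0.01,0,0],[0,0,0]],[-1,[0,0,0],[0,0,0]]]}}

```text
t: 11.45
ee_pos: [600.5, -152.0, 41.2]
orientation: [-0.02, -3.134, -0.0]
ft_force: [-16.8, -7.1, 17.6]
width: 62.2
grasp_force: 30.0
```

Run:
```python
from h import *
o=get_obs(); print(o['ee_pos'],o['ft_force'],o['moment'],o['orientation'])
```

```text
[ 600.47391694 -152.03499257   41.2054745 ] [-16.77584627  -7.12756586  17.63304709] [-1.28419082  2.40575887 -0.39144823] [-2.04746359e-02 -3.13426115e+00 -4.66821321e-06]
```

```bash
cat > look.py <<'E'
from jig import *
import sys
for n in('scene','side'):
    im,t,b=jig(n); P=cloud(n)[1] if 0 else None
    im,P,d=cloud(n); cv2.imwrite(f'pics/{n}_{sys.argv[1]}.png',im)
    q=P.reshape(-1,3); q=q[(abs(q[:,0]-600)<110)&(abs(q[:,1]+152)<60)&(q[:,2]>72)&(q[:,2]<82)]
    print(n,len(q),np.median(q[:,2]),rect(q)); A=q
    print('plane',np.linalg.lstsq(np.c_[A[:,:2]-[600,-152],np.ones(len(A))],A[:,2],rcond=None)[0].round(4))
    f=t[(t[:,2]>26)&(t[:,0]>670)&(t[:,1]<-130)]; print(' short fence top x',np.percentile(f[:,0],[2,10,50,98]).round(1))
a=cv2.imread(f'pics/scene_{sys.argv[1]}.png')[150:235,140:260]; b=cv2.imread(f'pics/side_{sys.argv[1]}.png')[130:215,190:310]
cv2.imwrite(f'pics/L{sys.argv[1]}.png',np.hstack([cv2.resize(x,(400,283),interpolation=3) for x in(a,b)]))
E
python3 look.py 1
```

```text
scene 482 77.35145838285979 ([[526.2999877929688, -191.60000610351562], [676.7999877929688, -197.60000610351562], [680.2000122070312, -112.69999694824219], [529.5999755859375, -106.69999694824219]], array([ 85. , 150.6]))
plane [-1.60000e-03 -2.03000e-02  7.71785e+01]
 short fence top x [674.5 675.2 686.5 693.6]
side 328 76.27798133650856 ([[524.2000122070312, -183.89999389648438], [674.4000244140625, -184.3000030517578], [674.5999755859375, -108.5], [524.4000244140625, -108.0999984741211]], array([ 75.8, 150.2]))
plane [ 1.00000e-04 -1.70000e-03  7.63352e+01]
 short fence top x [680.4 681.3 685.7 688.5]
```

View pics/L1.png

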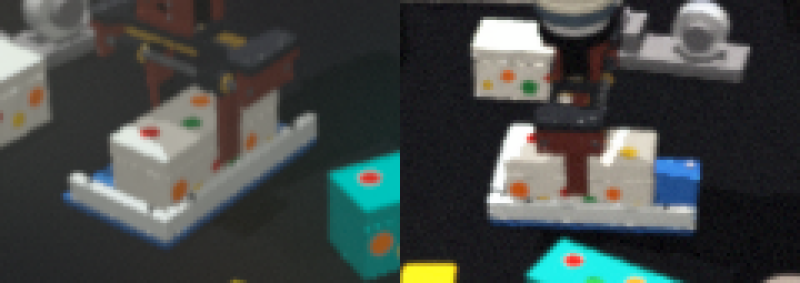

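The carton moved with the gripper (ends at x≈525–676), still ~5 mm short of the fence, and the flap is shut. The resistance is plate friction from too much down force, so I'll ease z and continue.

Emit:
{"op": "jog_arm", "data": {"commands": [[-1,[0,0,-0.008],[0,0,0]],[-1,[-0.015,0,0],[0,0,0]],[-1,[0,0,0],[0,0,0]]]}}

```text
t: 11.95
ee_pos: [602.5, -152.1, 41.2]
orientation: [-0.02, -3.135, 0.0]
ft_force: [-12.8, -8.5, 10.1]
width: 62.0
grasp_force: 30.0
```

Emit:
{"op": "jog_arm", "data": {"commands": [[-1,[-0.015,0,0],[0,0,0]],[-1,[-0.01,0,0],[0,0,0]],[-1,[0,0,0],[0,0,0]]]}}

```text
t: 12.25
ee_pos: [605.0, -152.1, 41.2]
orientation: [-0.02, -3.135, 0.0]
ft_force: [-12.2, -8.4, 9.4]
width: 61.8
grasp_force: 30.0
```

Emit:
{"op": "jog_arm", "data": {"commands": [[-1,[-0.01,0,0],[0,0,0]],[-1,[-0.01,0,0],[0,0,0]],[-1,[0,0,0],[0,0,0]]]}}

```text
t: 12.55
ee_pos: [605.9, -152.1, 41.2]
orientation: [-0.02, -3.133, -0.0]
ft_force: [-16.0, -8.5, 14.0]
width: 62.1
grasp_force: 30.0
```

Emit:
{"op": "jog_arm", "data": {"commands": [[-1,[-0.01,0,0],[0,0,0]],[-1,[-0.01,0,0],[0,0,0]],[-1,[0,0,0],[0,0,0]]]}}

```text
t: 12.85
ee_pos: [606.2, -152.0, 41.1]
orientation: [-0.02, -3.13, -0.001]
ft_force: [-20.3, -8.6, 17.6]
width: 61.6
grasp_force: 30.0
```

Emit:
{"op": "jog_arm", "data": {"commands": [[-1,[0,0.01,0],[0,0,0]],[-1,[0,0.005,0],[0,0,0]],[-1,[0,0,0],[0,0,0]]]}}

```text
t: 13.15
ee_pos: [606.3, -151.9, 41.1]
orientation: [-0.021, -3.13, 0.002]
ft_force: [-21.8, -15.4, 15.3]
width: 61.7
grasp_force: 30.0
```

```bash
python3 - <<'E'
from h import *
o=get_obs(); print(o['ee_pos'],o['ft_force'],o['moment']); print(R.from_rotvec(o['orientation']).as_matrix().round(4).tolist())
E
python3 look.py 2
```

```text
[ 606.26372214 -151.86833771   41.14586504] [-21.79088447 -15.37913969  15.26880682] [-2.44360349  3.26742071 -0.55294003]
[[-0.9998, 0.0132, -0.0114], [0.0132, 0.9999, -0.0009], [0.0114, -0.001, -0.9999]]
scene 487 77.30888847749941 ([[535.5999755859375, -117.69999694824219], [545.4000244140625, -202.39999389648438], [689.4000244140625, -185.60000610351562], [679.5, -101.0]], array([144.9,  85.3]))
plane [-3.90000e-03 -1.60000e-02  7.72739e+01]
 short fence top x [678.  680.3 687.1 692.8]
side 326 76.41187704103885 ([[528.7000122070312, -181.3000030517578], [678.7000122070312, -183.89999389648438], [679.9000244140625, -110.19999694824219], [530.0, -107.5999984741211]], array([ 73.7, 150. ]))
plane [-1.10000e-03 -1.00000e-02  7.64511e+01]
 short fence top x [683.9 684.1 687.2 688.9]
```

Tool tilt is 0.65° and Mz suggests the +x end bears first on the long fence, so I'll correct both slightly.

Emit:
{"op": "jog_arm", "data": {"commands": [[-1,[0,0,0],[0,-0.0145,0.005]],[-1,[0,0,0],[0,0,0.005]],[-1,[0,0,0],[0,0,0]],[-1,[0,0,0],[0,0,0]]]}}

```text
t: 13.75
ee_pos: [607.0, -151.9, 41.1]
orientation: [0.031, 3.14, -0.002]
ft_force: [-19.4, -16.0, 13.0]
width: 61.8
grasp_force: 30.0
```

```bash
cat > st.py <<'E'
from h import *
o=get_obs(); print(o['t'],o['ee_pos'].round(2),o['ft_force'].round(1),o['moment'].round(2),o['width']); print(R.from_rotvec(o['orientation']).as_matrix().round(4).tolist())
E
python3 st.py
```

```text
13.75 [ 606.97 -151.86   41.07] [-19.4 -16.   13. ] [-2.55  3.05 -0.03] 61.82587856147094
[[-0.9998, 0.0195, 0.0012], [0.0195, 0.9998, -0.0015], [-0.0013, -0.0015, -1.0]]
```

Emit:
{"op": "jog_arm", "data": {"commands": [[-1,[-0.01,0.01,0],[0,0,0]],[-1,[-0.01,0,0],[0,-0.003,0]],[-1,[0,0,0],[0,0,0]],[-1,[0,0,0],[0,0,0]]]}}

```text
t: 14.15
ee_pos: [607.0, -151.8, 41.0]
orientation: [0.032, 3.141, -0.003]
ft_force: [-26.1, -20.7, 17.9]
width: 61.7
grasp_force: 30.0
```

```bash
python3 st.py; python3 look.py 3
```

```text
14.15 [ 607.04 -151.83   41.04] [-26.1 -20.7  17.9] [-3.6   4.07 -0.47] 61.73149462630304
[[-0.9998, 0.0203, 0.0], [0.0203, 0.9998, -0.002], [-0.0001, -0.002, -1.0]]
scene 489 77.40947760701704 ([[533.2999877929688, -118.80000305175781], [546.0, -204.3000030517578], [691.4000244140625, -182.8000030517578], [678.7999877929688, -97.30000305175781]], array([147. ,  86.4]))
plane [-1.50000e-03 -2.02000e-02  7.71909e+01]
 short fence top x [678.3 680.2 686.5 692.4]
side 326 76.22753621845595 ([[528.5999755859375, -181.89999389648438], [678.7000122070312, -184.0], [679.7999877929688, -108.5], [529.7000122070312, -106.4000015258789]], array([ 75.5, 150.1]))
plane [-3.50000e-03 -2.50000e-03  7.62745e+01]
 short fence top x [684.  684.7 687.2 688.3]
```

View pics/L3.png

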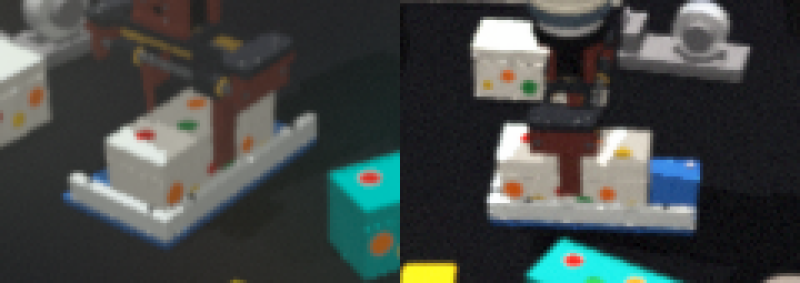

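Emit:
{"op": "jog_arm", "data": {"commands": [[-1,[0,0,0],[0,0,0.005]],[-1,[0,0,0],[0,0,0]],[-1,[0,0,0],[0,0,0]],[-1,[0,0,0],[0,0,0]],[-1,[0,0,0],[0,0,0]],[-1,[0,0,0],[0,0,0]]]}}

```text
t: 14.95
ee_pos: [607.1, -151.8, 41.0]
orientation: [0.036, 3.141, -0.004]
ft_force: [-25.9, -20.7, 17.7]
width: 62.0
grasp_force: 30.0
```

```bash
python3 st.py
```

```text
14.95 [ 607.09 -151.83   41.01] [-25.9 -20.7  17.7] [-3.54  4.04 -0.06] 62.04437271719421
[[-0.9997, 0.0232, 0.0001], [0.0232, 0.9997, -0.0023], [-0.0001, -0.0023, -1.0]]
```

The hold is stable and balanced: Fx ≈ −26 N, Fy ≈ −21 N, Mz ≈ 0. Handing in.

```bash
python3 -c "
from workcell import close_job
print(close_job())"
```

```text
the job is handed in; nothing more can be done
None
```

The lid is shut and the carton sits flat in the jig corner, still gripped and pressed against the short fence (about 26 N) and the long fence (about 21 N); I handed the job in at about 15 s, and no verdict was shown.

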